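# Put a stock box away in the lit lane and confirm it

### The arm

A 7-joint arm with a two-finger parallel gripper is mounted at the origin on the work surface. World frame = base frame: x ahead of the robot, y to its left, z up, the work surface at z = 0. Lengths are in m, angles in rad, forces in N, time in s.
With the tool pointing down it reaches from about 0.425 to 0.95 m from the base axis. Payload 4.7 kg.
Tool frame: the origin (TCP) lies on the centre line of the jaws, within the pads' length; the fingertips stand robot.nose_length ahead of it and the grasp point (between the pads) lies 8 mm behind it (robot.nose_length is the distance from the TCP to the fingertips, in m); z points along the fingers, x is the direction in which the jaws open and shut, and the axes are right-handed (so a half turn about z gives the same grasp; the last joint's range is limited). The gripper opens to 85 mm and grips with 20 to 120 N. Pads are 22 mm wide; open, the fingers measure 114 mm over their backs; the gripper's body (76 mm by 85 mm) begins 54 mm behind the grasp point. The pads swing forward as they close: fully open they stand 13 mm farther back than shut.
Start: joints at [1.255, 0.469, -0.049, 1.532, 0.024, 1.141, -0.082], TCP at [0.191, -0.647, 0.242] pointing down, gripper open.
Joint ranges: [-2.59, 2.59], [-0.33, 1.99], [-1.39, 1.29], [0.1, 2.45], [-1.04, 4.18], [0.21, 1.99], [-2.66, 2.66]. Speed limits (rad/s): [2.57, 2.57, 3.14, 3.14, 3.14, 3.14, 3.14].

### API

Orientations are given as [roll, pitch, yaw] about the fixed x, y, z axes, in that order (R = Rz(yaw) Ry(pitch) Rx(roll)).
In Python, from plant import robot gives the robot as it stands. Calls block until the motion is done:
- robot.goto(position, orientation): joint-space move of the TCP to a pose.
- robot.move_straight(position, vel=0.15, attitude=None, contact_N=None): straight line of the TCP; attitude=None keeps the orientation; vel is the mean speed in m/s. With contact_N (N) it stops when the force on the tool has changed by that much, and returns True; else False.
- robot.move_joints(angles): joint-space move.
- robot.grip(opening, strength=None): opening from 0.0 (shut) to 1.0 (fully open); strength is the grip in N (None keeps the last); returns when the fingers have stopped.
- robot.sleep(seconds).
- robot.inverse_kinematics(position, orientation): joint angles nearest the present ones, or None.
- robot.sense(): the state.
- robot.grab_frame(name): name is "side" or "top" or "wrist"; returns a dict with "image" (420x560x3 uint8, red, green, blue), "range_z" (420x560 float32, m along the optical axis (not along the pixel's ray), 0 where there is no reading), "fx", "fy", "cx", "cy" (pixels), "R" (3x3) and "t" (3): a world point X has camera coordinates R X + t. Camera axes: x right, y down, z forward; pixel columns grow to the right and rows downward; lengths in m; the calibration is good to about 2 mm. A picture is of the moment at which its call begins.
A pose or a line that the arm cannot do raises robot.IKError and nothing moves.
- robot.close_job(): hands the job in, once; it reports no verdict.
The state is a dict: "t": time; "joint_pos": joint angles; "joint_velocities": joint speeds; "effort": joint torques, N m; "tcp_pos": TCP position; "tcp_rot": TCP orientation; "wrist_force": force on the tool from outside, world axes, zero at the start; "torque": the same for the moment, N m; "opening": opening from 0.0 (shut) to 1.0 (fully open).
Only numpy, scipy, OpenCV 4.12 (cv2) and the standard library are available. Lean on these libraries where they do the work, as an engineer would, in place of code of your own. Each camera call takes 0.05 s, during which the arm holds its last target. There are 200 camera calls.

### The job

Put the green-lidded box away in the rack: with the fingertips, push it along the bench, without gripping or lifting it, through the narrow mouth between the two dividers of the empty lane whose lamp is lit, until it is fully home against the back beam. Then press the white button of that same lane to confirm it. Press no button before the box is home and no other lane's button, and leave everything else standing where it is.

Things in the scene. Friction and masses are not known exactly. Their poses are not given: they have to be found in the camera images.
- green_box: the box to put away: green lid, lidded clear plastic storage box, 160 (its x axis) x 100 (its y axis) x 60 mm tall, vertical corners rounded to 10 mm, straight smooth sides, both ends alike; origin at the centre of its underside, z up. About 0.45 kg (0.3 to 0.6), standing on the bench in front of the rack with its x axis roughly along the lanes. It slides on the bench with ordinary friction
- rack: fixed rack of three parallel lanes side by side on the bare bench. Its x points into the lanes, from mouth to back; y across them, to the left as one looks in. Lane centre lines: y = +118 mm (near, nearest the robot), 0 (middle), -118 mm (far); lanes 108 mm wide. Origin on the bench in the middle lane, at its home position, where a box's origin belongs (touching the back beam it is at x = +1 mm)
- beam_face (a point): foot of the rack's back beam, on its front face, in the middle lane, 81 mm beyond the rack's origin: a fixed orange beam across all lanes, 50 mm thick, 66 mm tall; on it one grey module per lane, up to 82 mm above the bench, each with a lamp window (to 90 mm) and a white button
- lane_mouth (a point): point on the bench midway between the front ends of the two dividers of the lane to be filled, 70 mm before its home position. The rack's four fixed blue dividers are 10 mm thick and 50 mm tall, with rounded front ends, and run from here back to the beam; a box that is home stands 10 mm proud of them
- lit_lane: home position in the lane to be filled, the only empty one (near or middle), whose lamp shows bright green: origin on the bench on its centre line, where the box's origin belongs (a box touching the back beam is 1 mm beyond); x points into the lane, y to the left as one looks in. The lit lamp, 32 x 42 mm, lies at x = 106, y = -26 mm, its top 90 mm above the bench
- blue_box: bystander: blue lid, otherwise just like the green box, standing home in the near or the middle lane, whichever is not lit; loose
- yellow_box: bystander: yellow lid, otherwise just like the green box, standing home in the far lane; loose
- button_near (a joint): button of the near lane; joint value 0 released, 0.006 m fully pressed; it moves straight down on a spring, about 1.5 N to start and 5 N fully down, and springs back; it counts as pressed from 0.004 m
- button_near_top (a point): top centre of the near lane's button (white cap, 26 mm diameter, in a black collar of 42 mm diameter whose upper face is 10 mm lower), 104 mm above the bench; 106 mm beyond the lane's home position and 26 mm to the left of its centre line as one looks into the lane
- button_mid (a joint): button of the middle lane; joint value 0 released, 0.006 m fully pressed; it moves straight down on a spring, about 1.5 N to start and 5 N fully down, and springs back; it counts as pressed from 0.004 m
- button_mid_top (a point): top centre of the middle lane's button (white cap, 26 mm diameter, in a black collar of 42 mm diameter whose upper face is 10 mm lower), 104 mm above the bench; 106 mm beyond the lane's home position and 26 mm to the left of its centre line as one looks into the lane
- button_far (a joint): button of the far lane; joint value 0 released, 0.006 m fully pressed; it moves straight down on a spring, about 1.5 N to start and 5 N fully down, and springs back; it counts as pressed from 0.004 m
- button_far_top (a point): top centre of the far lane's button (white cap, 26 mm diameter, in a black collar of 42 mm diameter whose upper face is 10 mm lower), 104 mm above the bench; 106 mm beyond the lane's home position and 26 mm to the left of its centre line as one looks into the lane
- tape_roll: bystander: brown roll of packing tape lying flat, 100 mm diameter, 48 mm tall; origin under its centre
- marker: bystander: white marker pen with black cap lying along its x axis, 137 mm long, 16 mm thick; origin under its centre
- label_roll: bystander: white roll of labels standing flat, 80 mm diameter, 55 mm tall; origin under its centre
- screw_jar: bystander: jar with red cap, 64 mm diameter, 85 mm tall; origin under its centre
- scanner: bystander: grey and black hand scanner lying along its x axis, from 100 mm behind to 74 mm ahead of its origin, 62 mm wide, 46 mm tall
There are look-alikes about, which are no part of the job. Of the things like the green_box, leave any that is purple; of the rest the smaller one is meant.

How it is judged:
By the outcome, as a careful person would: the job done as asked, in the order asked, and still so for the second after the job is handed in, with the robot touching nothing.
It also fails if it takes over 72 s, if anything falls off the work surface, if the arm or the gripper's body presses on something with over 40 N, if the wrist force passes 120 N, or if a joint passes its speed limit or range.

## Working session

There is one attempt and no reset: what is moved stays moved. The work goes in short steps, each a Python script; the robot and the scene stay as the last script left them, time stands still between calls to the robot, and variables do not carry over. Pictures are saved under pics/ and viewed, about 8 in all and at most 12, crops included, and the job is handed in when it is done.

```bash
mkdir -p pics; ls; python3 - <<'E'
from plant import robot
import cv2,numpy as np
for n in("top","side"):
    f=robot.grab_frame(n); np.savez(f"pics/{n}0.npz",**f)
    cv2.imwrite(f"pics/{n}0.png",cv2.resize(f["image"][...,::-1],None,fx=1.4,fy=1.4,interpolation=cv2.INTER_CUBIC))
    print(n,f["R"].round(3).tolist(),f["t"],f["fx"])
s=robot.sense();print(s["t"],s["tcp_pos"],s["tcp_rot"],s["wrist_force"],robot.nose_length)
E
```

```text
pics
top [[-0.08, -0.997, 0.005], [-0.975, 0.077, -0.209], [0.207, -0.021, -0.978]] [0.03753409 0.56217138 1.17798571] 456.28359981048345
side [[-0.82, -0.572, 0.02], [-0.337, 0.455, -0.824], [0.463, -0.682, -0.566]] [0.44361767 0.25730343 1.00251477] 461.7816212658811
0.1 [ 0.19082676 -0.64693395  0.24138266] [ 3.14152708e+00  1.75077872e-03 -1.28392281e+00] [ 0.2787275  -0.79513662  0.75255075] 0.011
```

View pics/top0.png

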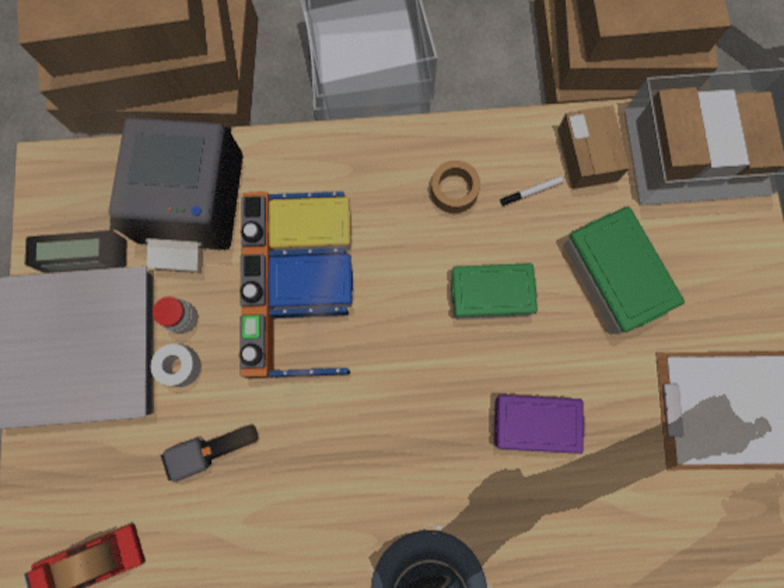

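View pics/side0.png

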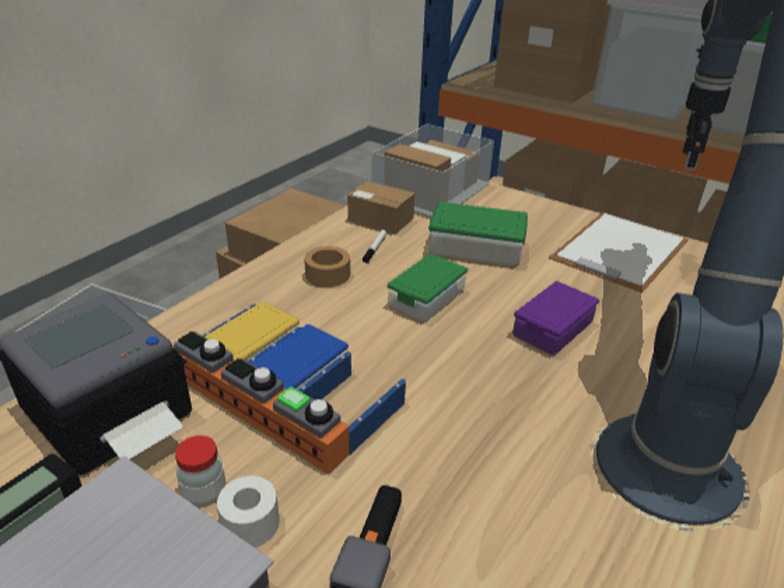

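The candidates (top view pixels) are the small green box at (494,291), the large green one at (626,268) and the purple one at (540,424). I choose the small green one. The lit lamp at (251,327) is the near lane's, which is empty, and the blue box stands in the middle lane. Next I measure.

```bash
cat > h.py <<'E'
import numpy as np,cv2
def pts(f):
    v,u=np.mgrid[:420,:560]; z=f["range_z"]
    c=np.stack([(u-f["cx"])/f["fx"]*z,(v-f["cy"])/f["fy"]*z,z],-1)
    P=(c-f["t"])@f["R"]; P[z==0]=np.nan
    return P,cv2.cvtColor(np.asarray(f["image"]),cv2.COLOR_RGB2HSV)
def comps(m,amin):
    n,l,s,c=cv2.connectedComponentsWithStats(m.astype(np.uint8))
    return [(c[i],l==i) for i in range(1,n) if s[i,4]>=amin]
def lids(f,h0,h1,zr=(.05,.07),amin=300):
    P,H=pts(f); m=(H[...,0]>=h0)&(H[...,0]<=h1)&(H[...,1]>100)&(P[...,2]>zr[0])&(P[...,2]<zr[1])
    out=[]
    for c,k in comps(m,amin):
        p=P[k]; (cx,cy),(w,h),a=cv2.minAreaRect(p[:,:2].astype(np.float32)*1000)
        a=a if w>h else a+90     # long-axis direction, deg
        a=(a+0)%180
        out.append((c.round(),k.sum(),round(cx,1),round(cy,1),round(max(w,h),1),round(min(w,h),1),round(a,2),round(p[:,2].mean(),4)))
    return out
E
python3 - <<'E'
import numpy as np,cv2
from h import *
for n in("top","side"):
    f=dict(np.load(f"pics/{n}0.npz")); P,H=pts(f); print(n)
    for nm,h0,h1 in(("green",50,85),("blue",105,125),("yellow",22,35)):
        for o in lids(f,h0,h1): print(nm,*o)
    m=(H[...,1]<50)&(H[...,2]>130)&(P[...,2]>.097)&(P[...,2]<.112)
    for c,k in comps(m,20):print("btn",c.round(1),k.sum(),P[k].mean(0).round(4))
    m=(H[...,0]>95)&(H[...,0]<125)&(H[...,1]>80)&(P[...,2]>.043)&(P[...,2]<.0545)
    for c,k in comps(m,15):
        p=P[k]; print("div",c.round(1),k.sum(),p.mean(0).round(4),p[:,:2].min(0).round(4),p[:,:2].max(0).round(4))
f=np.load("pics/top0.npz");cv2.imwrite("pics/crop.png",cv2.resize(f["image"][120:280,160:400,::-1],None,fx=3.3,fy=3.3,interpolation=cv2.INTER_CUBIC))
E
```

```text
top
green [353. 207.] 2025 543.3 -173.9 162.0 97.2 88.24 0.0604
blue [221. 200.] 2075 596.3 179.7 160.8 111.5 87.63 0.0599
yellow [221. 158.] 1853 709.3 176.2 158.5 100.7 86.41 0.0601
btn [178.2 163.8] 60 [0.6865 0.2831 0.1036]
btn [177.9 207.2] 61 [0.5688 0.2872 0.1035]
btn [177.3 252.4] 68 [0.451  0.292  0.1041]
div [196.5 140.1] 28 [0.7698 0.242  0.0496] [0.7652 0.2272] [0.7748 0.255 ]
div [212.  139.3] 43 [0.7682 0.1985 0.0505] [0.7637 0.1785] [0.7729 0.2217]
div [228.6 138.9] 41 [0.7661 0.1519 0.0496] [0.7602 0.1313] [0.771  0.1704]
div [213.8 180.3] 163 [0.6491 0.199  0.049 ] [0.6391 0.1348] [0.6565 0.2596]
div [250.5 200.9] 15 [0.5824 0.1013 0.0511] [0.5677 0.0997] [0.5946 0.1049]
div [236.3 221.2] 68 [0.5296 0.1434 0.0498] [0.5239 0.1141] [0.5356 0.1763]
div [196.9 222.9] 39 [0.5334 0.2497 0.0497] [0.5281 0.2362] [0.5389 0.2633]
div [212.1 222.5] 63 [0.5313 0.2086 0.0498] [0.5258 0.1868] [0.5372 0.2304]
div [231.6 265.4] 65 [0.4119 0.1623 0.0496] [0.407  0.1407] [0.4172 0.1849]
div [245.2 264.6] 22 [0.4108 0.1261 0.0504] [0.4067 0.1185] [0.4155 0.1346]
div [201.1 266.4] 61 [0
[... 366 characters left out ...]
94  0.1045]
btn [23.3 52.7] 35 [ 2.3699 -0.4211  0.1032]
btn [312.  107.2] 30 [ 0.8235 -0.6661  0.1109]
btn [150.6 245.8] 55 [0.687  0.2865 0.1029]
btn [186.8 266.4] 66 [0.5696 0.2903 0.1029]
btn [227.1 289.5] 76 [0.4523 0.2944 0.103 ]
div [312.   58.3] 29 [ 1.2752 -1.4295  0.0485] [ 1.2521 -1.4881] [ 1.3148 -1.3975]
div [202.2 241.7] 32 [0.6518 0.1545 0.0488] [0.6457 0.1313] [0.6575 0.1789]
div [187.7 251.4] 35 [0.6538 0.205  0.049 ] [0.6466 0.1845] [0.6596 0.2278]
div [232.  266.2] 200 [0.5317 0.1826 0.0482] [0.5255 0.1171] [0.5408 0.2415]
div [229.7 261.7] 26 [0.5432 0.1774 0.0528] [0.5405 0.1437] [0.5453 0.2116]
div [268.6 290.2] 245 [0.4143 0.1973 0.0482] [0.4068 0.1182] [0.4227 0.2686]
```

View pics/crop.png

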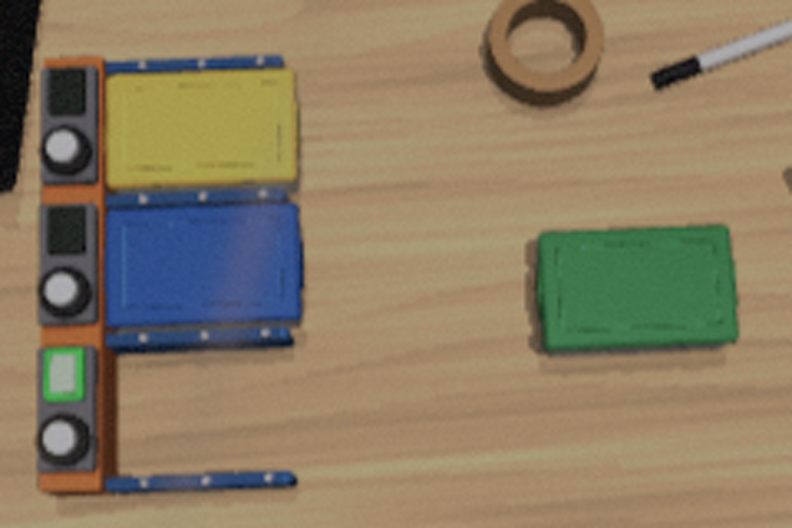

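```bash
python3 - <<'E'
from plant import robot
from h import *
o=[np.pi,0,-np.pi/2-.038]
robot.goto([.635,-.173,.2],o); robot.grip(.75)
robot.move_straight([.635,-.173,.030],vel=.15)
print(robot.move_straight([.600,-.1745,.030],vel=.08,contact_N=15))
print(robot.move_straight([.522,-.1775,.030],vel=.06,contact_N=15))
s=robot.sense();print(s["t"],s["tcp_pos"],s["wrist_force"],s["opening"])
robot.move_straight([.56,-.176,.030],vel=.15)
robot.move_straight([.56,-.176,.14],vel=.2)
robot.goto([.45,-.40,.14],[np.pi,0,-.038])
for n in("top","side"):
    f=robot.grab_frame(n);[print(n,*x) for x in lids(f,50,85)]
cv2.imwrite("pics/t1.png",robot.grab_frame("top")["image"][...,::-1])
s=robot.sense();print(s["t"],s["tcp_pos"],s["joint_pos"])
E
```

```text
False
False
6.0917 [ 0.52198341 -0.17744575  0.02993615] [ 0.49371862 -0.43181097 -0.13611523] 0.7471150566310707
top [357. 237.] 2117 459.5 -177.3 161.7 97.4 87.58 0.0603
side [331. 208.] 1139 461.0 -173.1 165.0 99.3 87.71 0.0589
8.9417 [ 0.45051324 -0.39926115  0.13994113] [ 1.08940775  0.52649556 -0.59082136  1.78909821  0.35530426  0.93397359
  0.30988354]
```

View pics/t1.png

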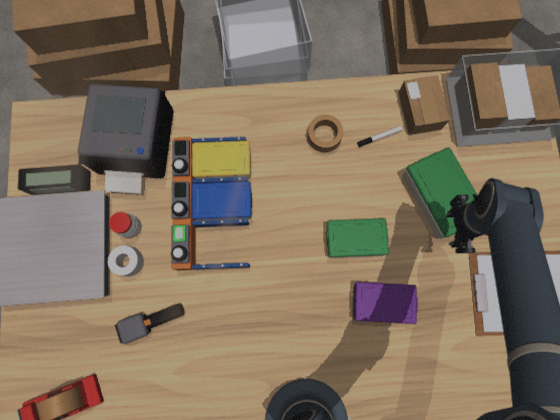

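The box lies on the lane line, aligned to within about 1 mm. Next I push it from behind to just before the mouth, then look.

```bash
python3 - <<'E'
from plant import robot
from h import *
X=lambda y:.4725+.038*(y-.1855)
o=[np.pi,0,-.038]
robot.move_straight([X(-.30),-.30,.14],vel=.2); robot.grip(.5)
robot.move_straight([X(-.30),-.30,.030],vel=.15)
print(robot.move_straight([X(-.095),-.095,.030],vel=.07,contact_N=15))
s=robot.sense();print(s["t"],s["tcp_pos"],s["tcp_rot"],s["wrist_force"])
robot.move_straight([X(-.16),-.16,.030],vel=.2)
robot.move_straight([X(-.25),-.25,.14],vel=.25)
for n in("top","side"):
    f=robot.grab_frame(n);[print(n,*x) for x in lids(f,50,85)]
    if n=="top":cv2.imwrite("pics/t2.png",cv2.resize(f["image"][120:320,150:450,::-1],None,fx=2.5,fy=2.5,interpolation=cv2.INTER_CUBIC))
print(robot.sense()["t"])
E
```

```text
False
13.9 [ 0.46179886 -0.09514601  0.02995712] [-3.14155687e+00  8.07915944e-05 -3.83688537e-02] [ 0.82779379 -1.36240931  0.19796577]
top [293. 240.] 2112 465.7 -5.4 159.3 97.1 88.02 0.0603
side [296. 237.] 1488 466.2 -0.3 162.5 99.5 88.44 0.059
15.1917
```

View pics/t2.png

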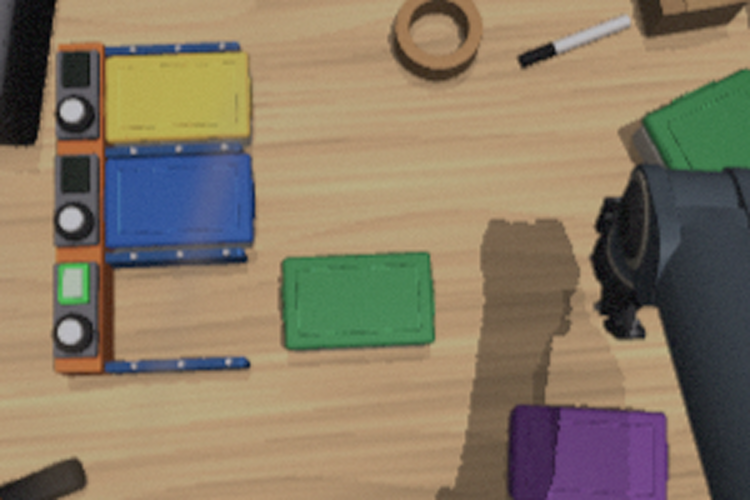

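Centred at the mouth to within 1 mm and yaw right. Next I push it home, stopping on contact with the beam.

```bash
python3 - <<'E'
from plant import robot
from h import *
X=lambda y:.4725+.038*(y-.1855)
robot.move_straight([X(-.13),-.13,.030],vel=.25)
print(robot.move_straight([X(.06),.06,.030],vel=.07,contact_N=12))
s=robot.sense();print(s["t"],s["tcp_pos"],s["wrist_force"])
print(robot.move_straight([X(.11),.11,.030],vel=.03,contact_N=12))
s=robot.sense();print(s["t"],s["tcp_pos"],s["wrist_force"])
robot.move_straight([X(.06),.06,.030],vel=.15)
robot.move_straight([X(-.04),-.04,.16],vel=.25)
for n in("top","side"):
    f=robot.grab_frame(n)
    for a in((50,85),(105,125),(22,35)):
        [print(n,*x) for x in lids(f,*a)]
    if n=="top":cv2.imwrite("pics/t3.png",cv2.resize(f["image"][120:280,150:390,::-1],None,fx=3.3,fy=3.3,interpolation=cv2.INTER_CUBIC))
print(robot.sense()["t"])
E
```

```text
False
18.8583 [0.46771046 0.0598363  0.02998949] [ 0.41941977 -1.14491806 -1.06942041]
True
20.0667 [0.46894462 0.0969841  0.03009355] [-0.67317851 -1.12095285  5.66163963]
top [205. 242.] 915 475.4 223.4 97.8 81.2 178.07 0.0601
top [239. 243.] 878 472.2 141.1 97.6 71.0 175.33 0.0598
top [221. 200.] 2064 596.9 180.0 160.6 111.5 88.33 0.0599
top [221. 158.] 1847 709.4 176.1 158.0 98.8 87.31 0.0601
side [252. 274.] 1786 476.1 183.2 153.9 108.8 86.59 0.0593
side [214. 253.] 1575 597.7 180.1 153.5 113.6 88.16 0.0591
side [181. 235.] 1343 712.4 174.7 153.0 109.9 88.08 0.0589
21.3667
```

View pics/t3.png

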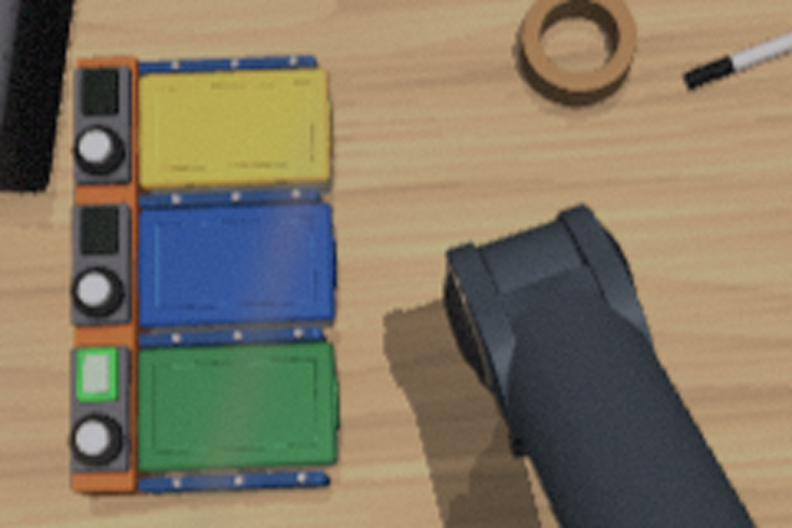

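```bash
python3 - <<'E'
from plant import robot
from h import *
X=lambda y:.4725+.038*(y-.1855)
robot.move_straight([X(.06),.06,.030],vel=.25)
print(robot.move_straight([X(.11),.11,.030],vel=.03,contact_N=20))
s=robot.sense();print(s["t"],s["tcp_pos"],s["wrist_force"])
robot.move_straight([X(.06),.06,.030],vel=.15)
robot.move_straight([X(.04),.04,.18],vel=.2)
robot.grip(0.)
B=[.4513,.2925]
robot.move_straight(B+[.18],vel=.2)
robot.move_straight(B+[.125],vel=.1); robot.sleep(.3)
print(robot.sense()["wrist_force"])
print(robot.move_straight(B+[.100],vel=.015,contact_N=10))
s=robot.sense();print(s["t"],s["tcp_pos"],s["wrist_force"])
f=robot.grab_frame("side");cv2.imwrite("pics/t4.png",cv2.resize(f["image"][200:360,120:360,::-1],None,fx=3.3,fy=3.3,interpolation=cv2.INTER_CUBIC))
robot.sleep(.3);s=robot.sense();print(s["t"],s["tcp_pos"],s["wrist_force"])
E
```

```text
True
23.45 [0.46880677 0.09625267 0.02992468] [ 0.25099426 -1.53870146  4.07765361]
[-0.77279676  0.61636169  0.19717836]
True
28.725 [0.45135597 0.29250751 0.1091387 ] [-0.61647469 -0.32128879  5.35626173]
29.075 [0.45133469 0.29252019 0.10912396] [-1.12483278 -0.60547595  6.27665035]
```

View pics/t4.png

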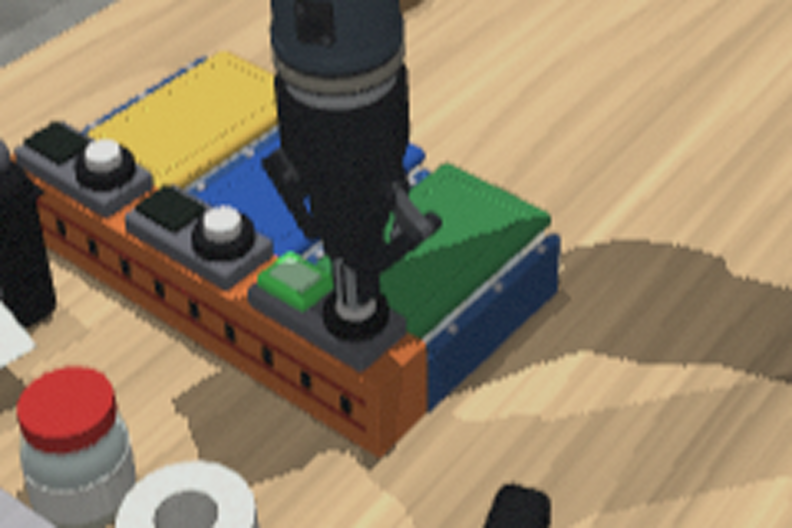

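The fingertips sit on the near button, with the TCP at 0.1091 (5.9 mm of travel, about 6 N), so it is fully pressed. Next I retract and do a last check.

```bash
python3 - <<'E'
from plant import robot
from h import *
robot.move_straight([.4513,.2925,.20],vel=.15)
robot.goto([.45,-.05,.30],[np.pi,0,-.038])
for n in("top","side"):
    f=robot.grab_frame(n)
    for a in((50,85),(105,125),(22,35)):
        [print(n,*x) for x in lids(f,*a)]
    if n=="top":cv2.imwrite("pics/t5.png",cv2.resize(f["image"][...,::-1],None,fx=1.4,fy=1.4))
s=robot.sense();print(s["t"],s["wrist_force"])
E
```

```text
top [204. 242.] 914 475.2 223.3 98.3 81.5 177.77 0.0601
top [239. 243.] 884 472.2 142.1 97.6 73.4 175.19 0.0599
top [221. 200.] 2085 596.5 179.5 160.2 110.8 87.59 0.0598
top [221. 158.] 1857 709.5 176.4 158.7 100.6 87.05 0.0601
side [252. 274.] 1782 476.7 184.0 156.7 105.5 88.18 0.0593
side [214. 253.] 1573 597.6 179.3 153.0 113.8 87.76 0.059
side [181. 235.] 1344 712.5 176.3 154.3 108.6 87.87 0.0589
31.275 [-0.40632961 -0.11846282 -0.05619219]
```

View pics/t5.png

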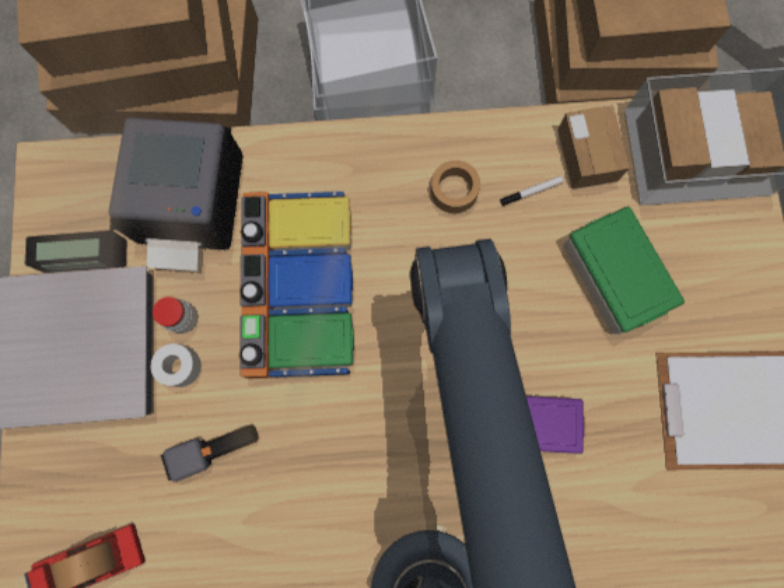

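The green box is home in the near lane (lid at (311,340)), level with the blue and yellow boxes. Everything else I can see is where it was. I'm handing the job in.

```bash
python3 -c "
from plant import robot
robot.close_job()"
```

```text
the job is handed in; nothing more can be done
```

The small green-lidded box is home in the lit near lane, its button is pressed, and the job is handed in. The last robot-clock reading before hand-in was 31.3 s, against the 72 s limit.

- **Pushing:** I slid the box sideways onto the lane's centre line, then pushed it from behind through the mouth with two fingertips. It was never gripped or lifted.
- **Home against the beam:** Two pushes, at 12 N and then 20 N, stopped within 1 mm of each other and of the predicted home position. In the final pictures the box lines up with the blue and yellow boxes.
- **Button:** I pressed the near button only after that, once. It went down about 5.9 mm at about 6 N, past the 4 mm that counts. No other button was touched.
- **Everything else:** The blue and yellow boxes measured within about 1 mm of where they began. The other objects look unmoved in the last picture, though the arm hid part of the purple box there.
- **Small disagreements:** The top and side cameras differed by up to about 5 mm on the box position along the lane. In the top view the reflection split the green lid into two patches, so I relied on the push contacts for the home check.

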